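# Fold the bit rack down and close the drill case

### The arm

A 6-joint arm with a two-finger parallel gripper is mounted at the origin on the work surface. World frame = base frame: x ahead of the robot, y to its left, z up, the work surface at z = 0. Lengths are in m, angles in rad, forces in N, time in s.
With the tool pointing down it reaches from about 0.35 to 0.775 m from the base axis. Payload 5.5 kg.
Tool frame: the origin (TCP) lies at the very end of the fingers, on their centre line; the grasp point (between the pads) lies 19 mm behind it (env.grip_depth is the distance from the TCP to the grasp point, in m); z points along the fingers, y is the direction in which the jaws open and shut (so a half turn about z gives the same grasp; the last joint's range is limited). The gripper opens to 85 mm and grips with 20 to 120 N. Pads are 22 mm wide; open, the fingers measure 114 mm over their backs; the gripper's body (76 mm by 85 mm) begins 54 mm behind the grasp point. The pads swing forward as they close: fully open they stand 13 mm farther back than shut.
Start: joints at [1.189, 0.313, 0.046, 1.304, 0, 1.431], TCP at [0.138, 0.558, 0.231] pointing down, gripper open.
Joint ranges: [-2.76, 2.76], [-0.86, 1.69], [-1.03, 1.26], [-2.2, 2.34], [-1.47, 1.5], [-3.14, 3.14]. Speed limits (rad/s): [2.57, 2.57, 3.14, 3.14, 3.14, 3.14].

### API

Orientations are given as a unit quaternion [w, x, y, z].
In Python, from workcell import env gives the robot as it stands.
- The arm moves only by the tool step_arm, never from a script. Its argument "series" is a list of rows, each a list of 3 entries, a list of its own where there are three numbers: the shift along the world's x, y, z in cm, then the turn about the world's z in rad, then the closure in counts, from 0 (fully open) to 255 (shut). A call has 1 to 5 rows; each row is the pose to reach, as a shift and turn from the pose measured when the call began; what a row does not reach only later rows make up. A row lasts 1/8 s, in which the tool goes at most 62.5 mm and 10.7 degrees, less where a joint would pass 70% of its speed; a pose out of reach is approached as far as the arm can. A call with a gripper value outside its range is refused whole. The fingers move at their own pace and stop on an object; "newtons" is the grip in N (left out, the last holds). Time passes only in rows, so rows that repeat a pose let the fingers close. It gives the time, the measured TCP pose, the force and the opening at its end, in the units of the state.
- env.get_state(): the state, without advancing time (a new reading comes with each control period).
- env.read_camera(name): name is "scene" or "top" or "wrist"; returns a dict with "frame" (384x512x3 uint8, red, green, blue), "vertical_fov" (degrees; the focal length in pixels is half the picture's height over the tangent of half this angle, whatever the lens; pixels are square), "cx", "cy" (the principal point, pixels), "camera_from_world" (4x4, takes a point from world to camera coordinates). Camera axes: x right, y down, z forward; pixel columns grow to the right and rows downward; lengths in m; the calibration is good to about 2 mm. The wrist camera is an equidistant fisheye: a pixel r from the principal point sees the ray r / f radians off the axis. A picture is of the moment at which its call begins. There is no depth.
- env.hand_in(): hands the job in, once; it reports no verdict.
The state is a dict: "clock": time; "joint_pos": joint angles; "qvel": joint speeds; "tau": joint torques, N m; "tcp_pos": TCP position; "orientation": TCP orientation; "wrist_force": force on the tool from outside, world axes, zero at the start; "ft_torque": the same for the moment, N m; "finger_gap": finger opening in m.
Only numpy, scipy, OpenCV 4.12 (cv2) and the standard library are available. Lean on these libraries where they do the work, as an engineer would, in place of code of your own. Each camera call takes 0.05 s, during which the arm holds its last target.

### The job

The drilling is finished: put the drill case to bed. First push the upright bit rack all the way down into the case, then push the lid over and press it fully shut without slamming it. Do not lift, tip or shift the case, leave the bottle, the spring clamp and the strip stand alone, and finish with the hand clear.

Things in the scene. Friction and masses are not known exactly. Their poses are not given: they have to be found in the camera images.
- drill_case: Loose grey-blue sheet-steel drill case, 1.8 kg in all. Base tray 145 mm (its x) by 205 mm (its y), rim 48 mm above the bench, walls 3 mm. Origin: centre of its underside. Its x points from the front wall (nearest the robot) to the back wall, y along its width, z up. The lid is hinged along the back rim, the bit rack inside along the front.
- bit_rack (a joint): Rack angle, rad: 0 = folded flat in the case; starts raised at 1.2 to 1.45, nearly upright. Aluminium plate 184 mm wide, 118 mm from hinge to free end, with drill bits in two orange bars across the face that looks at the robot (up when folded). It folds away from the robot, towards the lid. Stiff hinge: it stays where left, about 0.25 N m to move. While raised it blocks the lid.
- lid (a joint): Lid angle, rad: 0 = fully shut, 1.57 = upright; starts open at 1.85 to 2.05, leaning back away from the robot. A shallow steel tray 150 mm from hinge to free edge, 209 mm wide; its outer face lies 14 mm outside the hinge plane, so the shut lid's top is 62 mm above the bench. Stiff hinge: it stays where left, about 0.3 N m of friction plus its weight (0.32 kg).
- rack_hinge (a point): Middle of the bit rack's hinge axis, inside the case: 52 mm in front of the case's centre, 20 mm above the bench. The axis runs along the case's y.
- rack_bar (a point): Centre of the front face of the rack's upper orange bar, a good place to push: 70 mm along the rack from its hinge and 16 mm out from the hinge plane on the side that faces the robot when raised (up when folded: 36 mm above the bench). The bar is 8 mm wide along the rack and 184 mm long.
- lid_hinge (a point): Middle of the lid's hinge axis, on the back rim: 72.5 mm behind the case's centre, 48 mm above the bench. The axis runs along the case's y.
- lid_edge (a point): Middle of the lid's free edge, on its outer face: 150 mm from the hinge along the lid and 14 mm out from the hinge plane on the outer side. With the lid open it is the rear upper edge, about 170 to 190 mm above the bench; shut, it is the upper front edge at 62 mm.
- cement_mid (a point): Centre of a loose amber bottle with black cap, 42 mm across, 105 mm tall, standing near the case. Leave alone.
- clamp_mid (a point): Centre of a loose steel spring clamp with orange grips and jaws, about 175 mm long, 85 mm wide, 24 mm high, lying near the case. Leave alone.
- strip_stand_mid (a point): Point 70 mm above the bench over the centre of a loose pale yellow foam block, 85 by 80 mm and 35 mm high, in which two clear acrylic strips 56 mm wide stand upright to 145 mm. Leave alone.

How it is judged:
On the way, in this order (a step that is already met when the one before it is completed fails the run):
1. the bit rack is folded fully down while the lid is still open (value of joint bit_rack below 0.06 rad and value of joint lid above 1.2 rad), for 0.2 s.
2. the lid is swung shut over it (value of joint lid below 0.03 rad and value of joint bit_rack below 0.06 rad), for 0.2 s.
At the end, for the whole second after the job is handed in: Bit rack folded down (within 0.06 rad, about 7 mm at its free end), lid shut (within 0.03 rad, about 4.5 mm at its front edge) and still, the case flat on the bench within 40 mm of where it stood, and bottle, clamp and strip stand within 20 mm of theirs (all of step 2 and velocity of joint lid between -0.05 and 0.05 rad/s and distance of drill_case from where it was at the start of the episode below 0.04 m and angle between drill_case's own z axis and vertical below 0.05 rad and distance of each of cement_mid, clamp_mid, strip_stand_mid from where it was at the start of the episode below 0.02 m); the robot touches nothing.
It fails at once if the lid is slammed (closing faster than 3 rad/s in its last 0.4 rad) (value of joint lid below 0.4 rad and velocity of joint lid below -3 rad/s).
It fails at once if the case is lifted (more than 12 mm) or tipped (height (world z) of drill_case above 0.012 m or angle between drill_case's own z axis and vertical above 0.15 rad).
It fails at once if the case is shifted more than 40 mm (distance of drill_case from where it was at the start of the episode above 0.04 m).
It fails at once if the bottle, the clamp or the strip stand is moved more than 20 mm, lifted or tipped (distance of any of cement_mid, clamp_mid, strip_stand_mid from where it was at the start of the episode above 0.02 m).
It also fails if it takes over 54 s, if anything falls off the work surface, if the arm or the gripper's body presses on something with over 40 N, if the wrist force passes 120 N, or if a joint passes its speed limit or range.

## Working session

There is one attempt and no reset: what is moved stays moved. The work goes in short steps, Python scripts to look and compute and a tool call to move; the robot and the scene stay as the last step left them, time stands still between calls to the robot, and variables do not carry over. Pictures are saved under pics/ and viewed, and the job is handed in when it is done.

Besides the shell and the picture viewer there is one more tool, called after "Emit:" as a command line: name --argument value ..., lists and objects as JSON in quotes. step_arm: Moves the arm, as the interface text tells. Its arguments: {"type":"object","properties":{"series":{"type":"array"},"newtons":{"type":"number"}},"required":["series"]}

```bash
mkdir -p pics; ls; python3 - <<'E'
from workcell import env
import cv2,numpy as np
s=env.get_state()
print({k:np.round(v,3) for k,v in s.items()})
for n in ["scene","top","wrist"]:
    c=env.read_camera(n); cv2.imwrite(f"pics/{n}0.png",c["frame"][:,:,::-1])
    print(n,c["vertical_fov"],c["cx"],c["cy"],np.round(c["camera_from_world"],3).tolist())
E
```

```text
pics
{'clock': np.float64(0.0), 'joint_pos': array([ 1.189,  0.314,  0.045,  1.304, -0.   ,  1.431]), 'qvel': array([-0.001, -0.001, -0.001, -0.   , -0.001, -0.001]), 'tau': array([-0.0000e+00, -4.8063e+01,  2.9853e+01,  2.0000e-02, -0.0000e+00,
        0.0000e+00]), 'tcp_pos': array([0.138, 0.558, 0.23 ]), 'orientation': array([-0.   ,  0.121,  0.993, -0.001]), 'wrist_force': array([-0.306,  1.282, -0.091]), 'ft_torque': array([ 0.012, -0.03 ,  0.036]), 'finger_gap': np.float64(0.085)}
scene 49.27709491317204 256.77977360543747 193.20704380628976 [[-0.326, 0.945, 0.007, 0.046], [0.57, 0.202, -0.796, -0.28], [-0.755, -0.255, -0.605, 1.718], [0.0, 0.0, 0.0, 1.0]]
top 43.590167551459544 249.68318503807848 185.60438147021793 [[-0.001, -1.0, -0.012, 0.159], [-0.994, 0.003, -0.109, 0.531], [0.109, 0.012, -0.994, 1.376], [0.0, 0.0, 0.0, 1.0]]
wrist 65.70646984690485 255.93255081635024 190.50755965403465 [[0.239, 0.971, -0.002, -0.576], [0.926, -0.227, 0.303, -0.04], [0.293, -0.074, -0.953, 0.379], [0.0, 0.0, 0.0, 1.0]]
```

View pics/scene0.png

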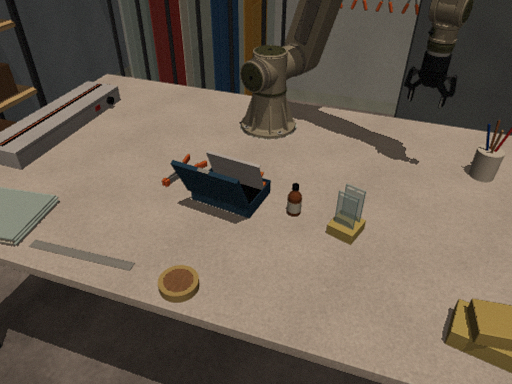

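View pics/top0.png

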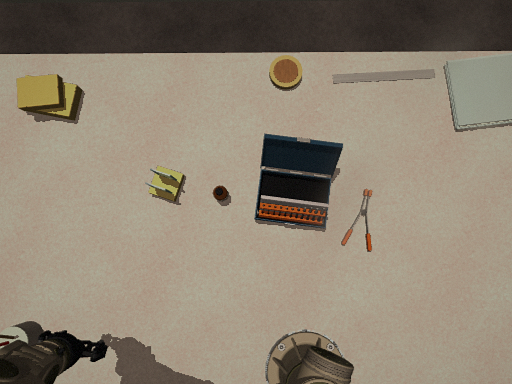

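View pics/wrist0.png

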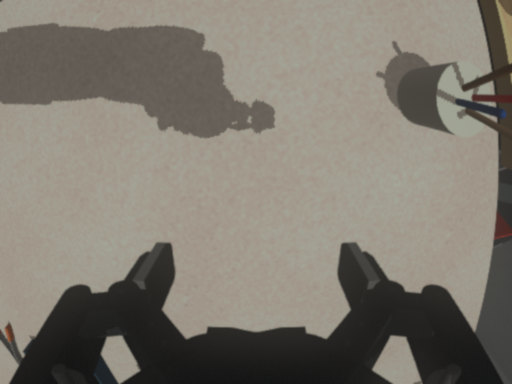

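The top view shows the case at about px (293,185): lid at (302,155), orange bars at (291,212). The bottle is at (221,193), the stand at (167,184) and the clamp at (362,220). I'll zoom in for exact pixels.

```bash
python3 - <<'E'
import cv2
t=cv2.imread("pics/top0.png")[120:240,245:385]; cv2.imwrite("pics/topz.png",cv2.resize(cv2.convertScaleAbs(t,alpha=1.6),None,fx=5,fy=5,interpolation=cv2.INTER_CUBIC)[:600,:800])
t=cv2.imread("pics/scene0.png")[145:225,155:315]; cv2.imwrite("pics/scenez.png",cv2.resize(cv2.convertScaleAbs(t,alpha=1.6),None,fx=5,fy=5,interpolation=cv2.INTER_CUBIC))
E
```

```text
(no output)
```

View pics/topz.png

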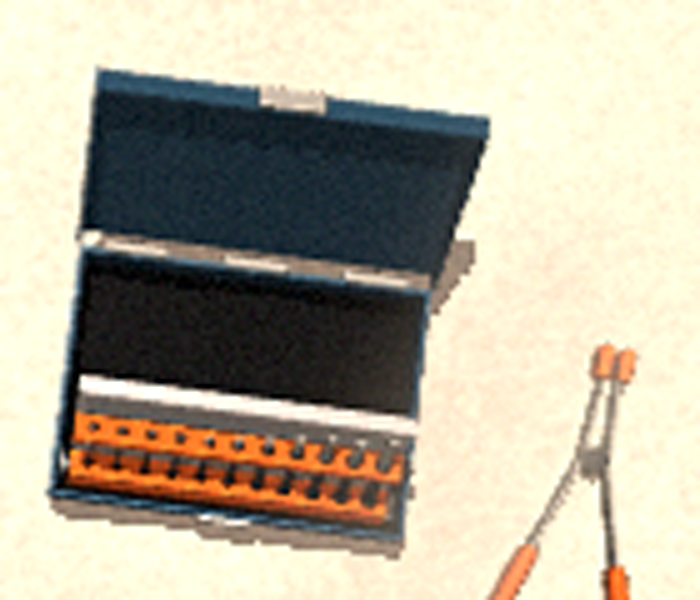

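View pics/scenez.png

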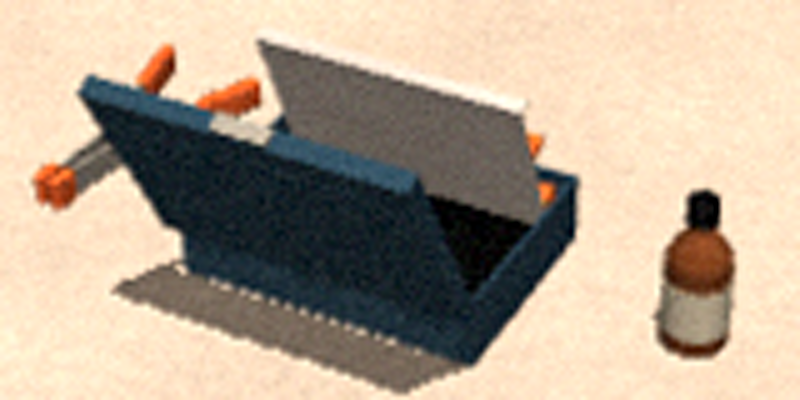

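```bash
cat > h.py <<'E'
import numpy as np
from workcell import env
def ray(c,u,v):
    M=c["camera_from_world"];R=M[:3,:3];t=M[:3,3]
    f=c["frame"].shape[0]/2/np.tan(np.radians(c["vertical_fov"]/2))
    d=R.T@np.array([(u-c["cx"])/f,(v-c["cy"])/f,1]);return -R.T@t,d/np.linalg.norm(d)
def plane(c,u,v,z):
    o,d=ray(c,u,v);return o+d*(z-o[2])/d[2]
def tri(r1,r2):
    A=sum(np.eye(3)-np.outer(d,d) for o,d in(r1,r2));b=sum((np.eye(3)-np.outer(d,d))@o for o,d in(r1,r2))
    p=np.linalg.solve(A,b);return p,[np.linalg.norm((np.eye(3)-np.outer(d,d))@(p-o)) for o,d in(r1,r2)]
E
python3 - <<'E'
from h import *
np.set_printoptions(precision=4,suppress=True)
T=env.read_camera("top");S=env.read_camera("scene")
tz=lambda x,y:((x+.5)/5-.5+245,(y+.5)/5-.5+120)
sz=lambda x,y:((x+.5)/5-.5+155,(y+.5)/5-.5+145)
for n,p in dict(FL=(52,492),FR=(404,540),BL=(80,248),BR=(430,292)).items(): print(n,plane(T,*tz(*p),.048))
for n,p in dict(BR=(470,292),FL=(578,180)).items(): print('scene +y',n,plane(S,*sz(*p),.048))
for n,a,b in [("rack+y",(80,380),(525,103)),("rack-y",(418,428),(260,40)),("lid+y",(98,70),(415,190)),("lid-y",(490,120),(82,92))]:
    print(n,tri(ray(T,*tz(*a)),ray(S,*sz(*b))))
print("bottle",plane(T,221,193,.1),"stand",plane(T,167,184,.035),"clamp",[plane(T,*p,.02) for p in[(368,190),(345,243),(369,249)]])
E
```

```text
FL [0.4361 0.143  0.048 ]
FR [ 0.4083 -0.058   0.048 ]
BL [0.5773 0.1264 0.048 ]
BR [ 0.5511 -0.0756  0.048 ]
scene +y BR [0.5666 0.1205 0.048 ]
scene +y FL [0.4371 0.1462 0.048 ]
rack+y (array([0.4926, 0.1281, 0.1365]), [np.float64(0.00041706633430261473), np.float64(0.00041706633430264536)])
rack-y (array([ 0.4668, -0.0547,  0.127 ]), [np.float64(0.0005239223456011645), np.float64(0.0005239223456012032)])
lid+y (array([0.6526, 0.1199, 0.1803]), [np.float64(0.0019430788576366854), np.float64(0.0019430788576367075)])
lid-y (array([ 0.6255, -0.0873,  0.1788]), [np.float64(0.0010778788458557275), np.float64(0.0010778788458556774)])
bottle [0.5034 0.2372 0.1   ] stand [0.5364 0.4001 0.035 ] clamp [array([ 0.5187, -0.1889,  0.02  ]), array([ 0.3643, -0.118 ,  0.02  ]), array([ 0.347, -0.187,  0.02 ])]
```

The case centre comes out at about (0.493, 0.034) with yaw -0.131 rad. The rack is at about 1.24 rad and the lid at about 1.99 rad. Next I approach the front with the fingers shut.

Emit:
step_arm --series '[[[2.5,-5.1,0],0.03,255],[[5,-10.2,0],0.06,255],[[7.5,-15.3,0],0.1,255],[[10,-20.4,0],0.1,255],[[12.5,-25.5,0],0.1,255]]' --newtons 60

```text
clock: 0.88
tcp_pos: [0.2631, 0.3015, 0.2309]
orientation: [0.0, 0.071, 0.998, -0.0]
wrist_force: [0.8, 1.2, 0.9]
finger_gap: -0.0001
```

Emit:
step_arm --series '[[[2.5,-5.1,0],0,255],[[5,-10.2,0],0,255],[[7.5,-15.3,0],0,255],[[10,-20.4,0],0,255],[[12.5,-25.5,0],0,255]]'

```text
clock: 1.5
tcp_pos: [0.3886, 0.0447, 0.2312]
orientation: [0.001, 0.071, 0.998, -0.0]
wrist_force: [0.5, -0.1, -0.1]
finger_gap: 0.0
```

Emit:
step_arm --series '[[[0,0.3,-5],0,255],[[0,0.3,-10],0,255],[[0,0.3,-13],0,255],[[0,0.3,-14.8],0,255],[[0,0.3,-14.8],0,255]]'

```text
clock: 2.12
tcp_pos: [0.3872, 0.0478, 0.0821]
orientation: [-0.001, 0.071, 0.997, -0.0]
wrist_force: [-0.7, 0.1, 1.3]
finger_gap: 0.0
```

```bash
cat > look.py <<'E'
import sys,cv2
from h import *
n=sys.argv[1]
T=env.read_camera("top")["frame"][110:250,235:385];S=env.read_camera("scene")["frame"][90:230,155:305]
im=cv2.convertScaleAbs(np.hstack([T,S])[:,:,::-1],alpha=1.6)
cv2.imwrite(f"pics/{n}.png",cv2.resize(im,(798,372),interpolation=cv2.INTER_CUBIC))
s=env.get_state();print(s["tcp_pos"].round(4),s["wrist_force"].round(1))
E
python3 look.py a1
```

```text
[0.3889 0.0477 0.0838] [0.  0.5 0.5]
```

View pics/a1.png

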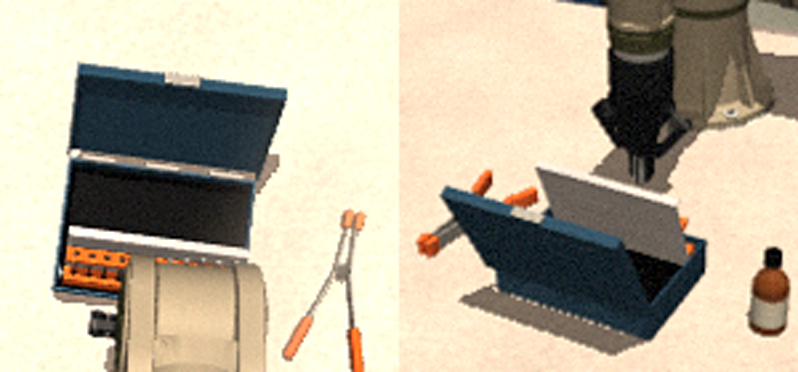

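The hand is at the front of the rack at mid-width. The case has not moved and the rack is clear in both views. Now I push.

Emit:
step_arm --series '[[[2,-0.26,-0.1],0,255],[[4,-0.53,-0.1],0,255],[[4.7,-0.62,-0.2],0,255],[[5.2,-0.7,-0.4],0,255],[[5.7,-0.75,-0.5],0,255]]'

```text
clock: 2.85
tcp_pos: [0.4448, 0.0403, 0.0786]
orientation: [0.0, 0.071, 0.998, -0.0]
wrist_force: [-2.2, -0.4, 1.6]
finger_gap: 0.0001
```

Emit:
step_arm --series '[[[0.5,-0.07,-0.2],0,255],[[1,-0.13,-0.4],0,255],[[1.5,-0.2,-0.6],0,255],[[2,-0.26,-0.8],0,255],[[2.4,-0.3,-1.0],0,255]]'

```text
clock: 3.48
tcp_pos: [0.4679, 0.0373, 0.0678]
orientation: [-0.001, 0.071, 0.998, -0.0]
wrist_force: [-4.3, -0.8, -2.3]
finger_gap: 0.0001
```

```bash
python3 look.py a2
```

```text
[0.4683 0.0373 0.0677] [-2.7 -0.4 -2.6]
```

View pics/a2.png

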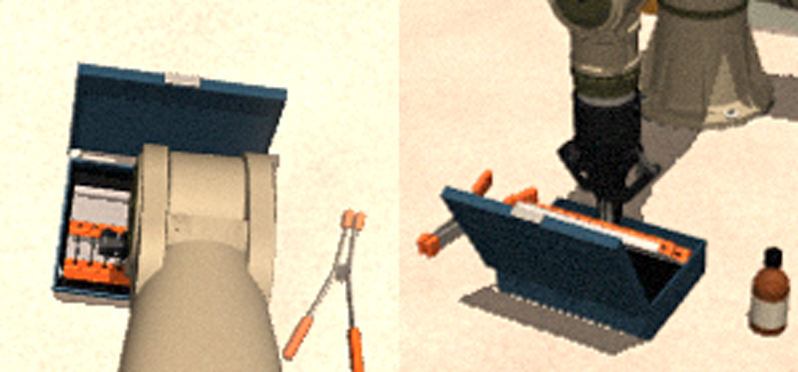

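The rack is at roughly 0.6 rad and the case hasn't moved. I'll lift, come over the bar and press down.

Emit:
step_arm --series '[[[-0.8,0.1,1],0,255],[[-0.8,0.1,3.5],0,255],[[1.8,-0.2,3.5],0,255],[[3.6,-0.5,3.2],0,255],[[3.6,-0.5,2],0,255]]'

```text
clock: 4.2
tcp_pos: [0.5073, 0.0319, 0.0894]
orientation: [0.002, 0.071, 0.997, -0.0]
wrist_force: [0.2, -1.3, -0.6]
finger_gap: 0.0001
```

Emit:
step_arm --series '[[[0,0,-1],0,255],[[0.1,0,-2],0,255],[[0.2,0,-3],0,255],[[0.4,0,-4],0,255],[[0.5,0,-4.6],0,255]]'

```text
clock: 4.82
tcp_pos: [0.5199, 0.0305, 0.046]
orientation: [0.01, 0.071, 0.997, -0.001]
wrist_force: [12.3, -3.4, 6.8]
finger_gap: 0.0001
```

```bash
python3 look.py a3; python3 -c "
from h import *
import cv2
cv2.imwrite('pics/w3.png',env.read_camera('wrist')['frame'][:,:,::-1])"
```

```text
[0.5201 0.0305 0.0457] [13.5 -3.7 -0.3]
```

View pics/a3.png

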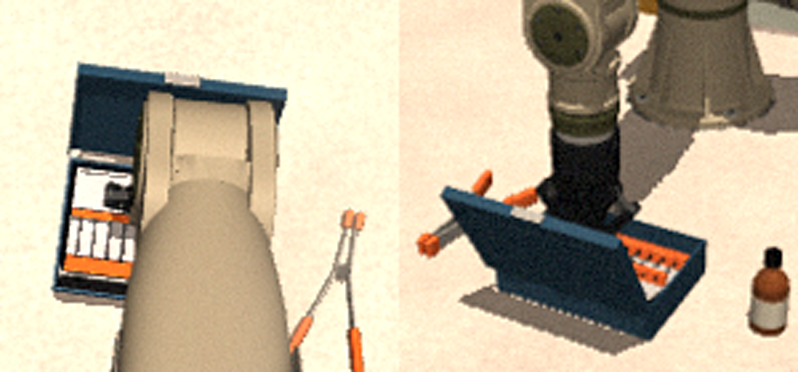

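View pics/w3.png

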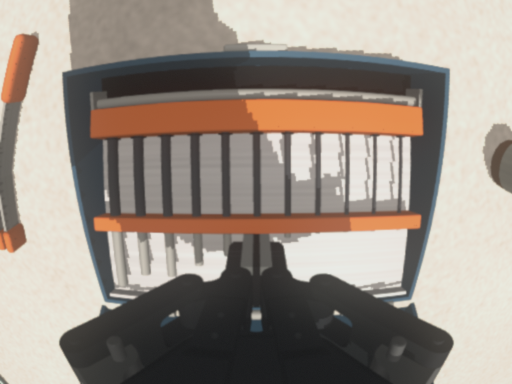

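The fingertip slid past the bar onto the far side, at rack angle of about 0.2. I'll lift and come down centred on the bar.

Emit:
step_arm --series '[[[0.1,0,1],0,255],[[0.1,0,2.8],0,255],[[-1.6,0.2,2.8],0,255],[[-1.6,0.2,1.5],0,255],[[-1.5,0.2,0.8],0,255]]'

```text
clock: 5.6
tcp_pos: [0.5042, 0.0326, 0.0522]
orientation: [0.009, 0.071, 0.997, -0.001]
wrist_force: [-1.7, -0.1, 3.4]
finger_gap: -0.0
```

```bash
python3 look.py a4; python3 -c "
from h import *
import cv2
cv2.imwrite('pics/w4.png',env.read_camera('wrist')['frame'][:,:,::-1])"
```

```text
[0.5045 0.0325 0.0522] [ 0.1 -0.1  0.2]
```

View pics/w4.png

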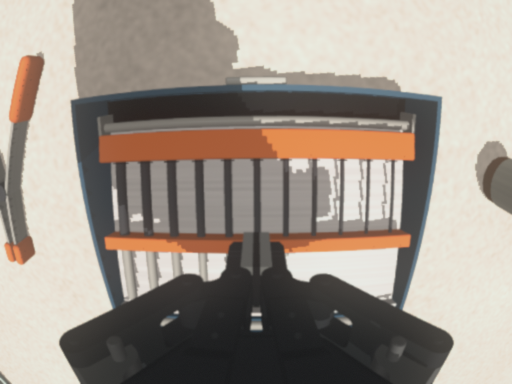

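The fingertips now sit over the upper bar, at about px (257,240). Pressing down.

Emit:
step_arm --series '[[[0,0,-0.5],0,255],[[0.1,0,-1],0,255],[[0.2,0,-1.4],0,255],[[0.2,0,-1.7],0,255],[[0.2,0,-1.8],0,255]]'

```text
clock: 6.38
tcp_pos: [0.5071, 0.0324, 0.0357]
orientation: [0.009, 0.071, 0.997, -0.001]
wrist_force: [-4.1, 0.1, 17.8]
finger_gap: -0.0005
```

```bash
python3 look.py a5
```

```text
[0.5071 0.0325 0.0358] [-1.4 -1.2 11.3]
```

View pics/a5.png

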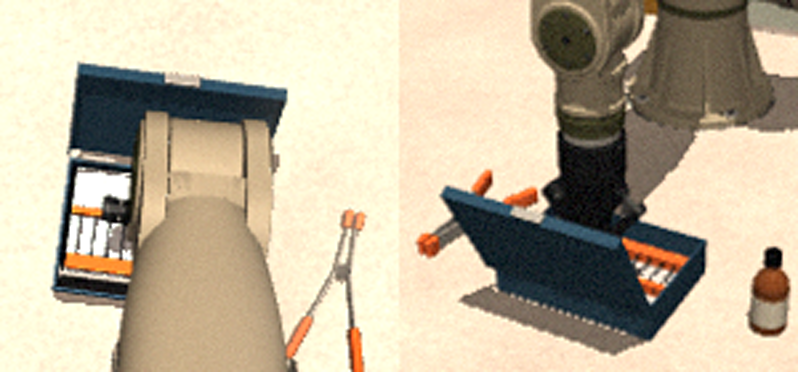

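The tip stopped at z = 0.0357 under rising force, which matches the folded height of 0.036. One firmer press and hold, then up.

Emit:
step_arm --series '[[[0,0,-0.3],0,255],[[0,0,-0.4],0,255],[[0,0,-0.4],0,255]]'

```text
clock: 6.85
tcp_pos: [0.5073, 0.0325, 0.0354]
orientation: [0.01, 0.071, 0.997, -0.001]
wrist_force: [-9.8, -0.8, 34.7]
finger_gap: 0.0002
```

Emit:
step_arm --series '[[[-0.1,0,2],0,255],[[-0.5,0,6],0,255],[[-0.5,0,12],0,255],[[-0.5,0,18],0,255],[[-0.5,0,20.5],0,255]]'

```text
clock: 7.48
tcp_pos: [0.5028, 0.0325, 0.2437]
orientation: [0.012, 0.071, 0.997, -0.001]
wrist_force: [0.6, -0.2, 0.5]
finger_gap: 0.0
```

```bash
python3 look.py a6; python3 -c "
from h import *
import cv2
cv2.imwrite('pics/w6.png',env.read_camera('wrist')['frame'][:,:,::-1])"
```

```text
[0.5033 0.0325 0.2432] [ 0.4 -0.5 -0.7]
```

View pics/a6.png

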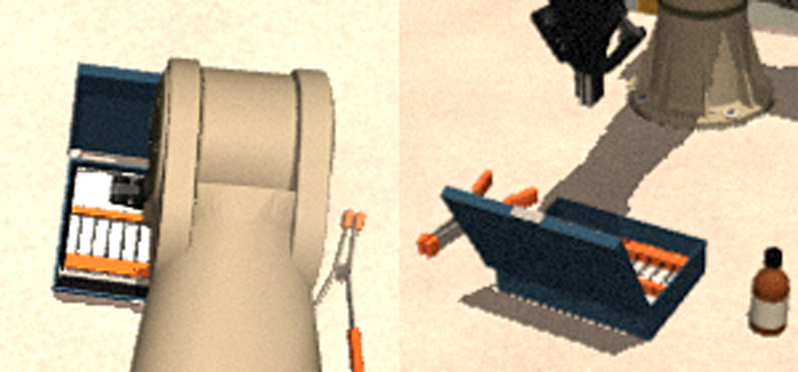

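View pics/w6.png

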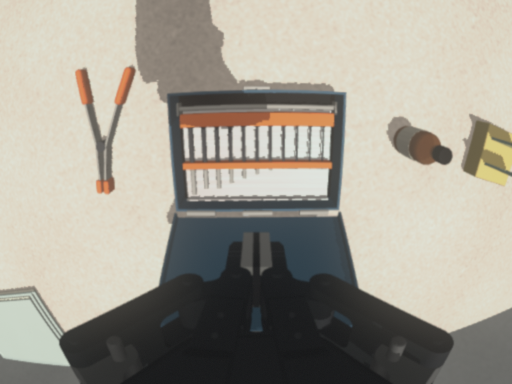

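The rack lies flat and the case hasn't moved. Now over the lid and down behind it.

Emit:
step_arm --series '[[[5,-0.6,0],0,255],[[10,-1.3,0],0,255],[[15,-2,0],0,255],[[19,-2.5,0],0,255],[[19,-2.5,0],0,255]]'

```text
clock: 8.25
tcp_pos: [0.693, 0.007, 0.2353]
orientation: [0.008, 0.071, 0.997, -0.001]
wrist_force: [-0.8, 0.2, -1.2]
finger_gap: 0.0001
```

Emit:
step_arm --series '[[[0,0,-4],0,255],[[0,0,-7],0,255],[[0,0,-9],0,255],[[0,0,-9],0,255]]'

```text
clock: 8.75
tcp_pos: [0.6895, 0.0076, 0.142]
orientation: [0.004, 0.071, 0.997, -0.001]
wrist_force: [0.3, -0.8, 0.2]
finger_gap: 0.0
```

```bash
python3 look.py a7
```

```text
[0.692  0.0073 0.1453] [-0.5 -0.2  0.2]
```

View pics/a7.png

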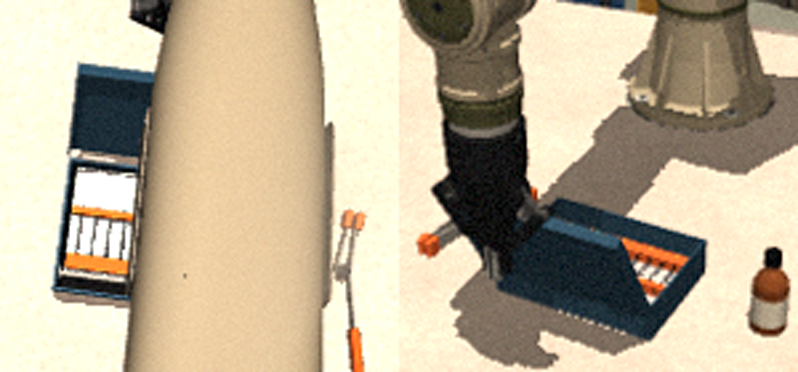

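The hand is behind the lid. I push it forward slowly.

Emit:
step_arm --series '[[[-3.3,0.43,0.5],0,255],[[-4.7,0.62,0.8],0,255],[[-6,0.78,1],0,255],[[-7.2,0.95,1],0,255],[[-8.2,1.08,1.2],0,255]]'

```text
clock: 9.48
tcp_pos: [0.6102, 0.018, 0.1587]
orientation: [0.008, 0.071, 0.997, -0.001]
wrist_force: [3.0, 0.2, 2.1]
finger_gap: 0.0003
```

Emit:
step_arm --series '[[[-1.2,0.16,0.2],0,255],[[-2.4,0.32,0.4],0,255],[[-3.6,0.47,0.6],0,255],[[-4.8,0.63,0.7],0,255],[[-6,0.78,0.6],0,255]]'

```text
clock: 10.1
tcp_pos: [0.5494, 0.026, 0.1645]
orientation: [0.008, 0.071, 0.997, -0.001]
wrist_force: [1.8, -0.4, -0.3]
finger_gap: 0.0002
```

```bash
python3 look.py a8
```

```text
[0.5481 0.0262 0.1644] [ 1.1 -0.2  0.2]
```

View pics/a8.png

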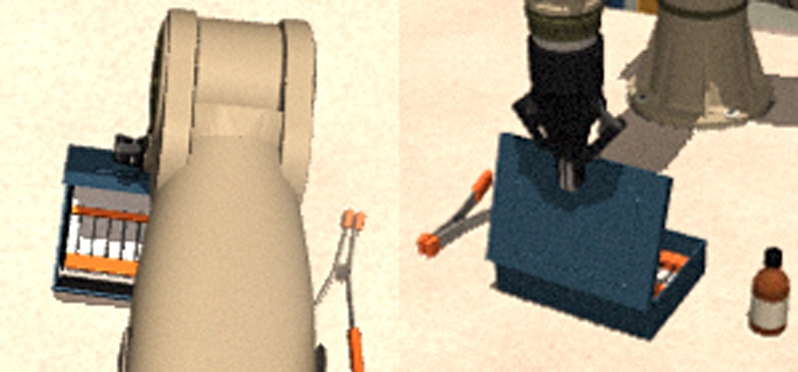

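The lid is past upright at about 1.2 rad, and the case, bottle and clamp are in place. I continue along the arc.

Emit:
step_arm --series '[[[-1.4,0.18,-0.3],0,255],[[-2.5,0.33,-0.8],0,255],[[-3.4,0.45,-1.3],0,255],[[-4.2,0.55,-1.8],0,255],[[-5.0,0.65,-2.4],0,255]]'

```text
clock: 10.82
tcp_pos: [0.4976, 0.0328, 0.14]
orientation: [0.007, 0.071, 0.997, -0.001]
wrist_force: [1.4, 0.0, 1.0]
finger_gap: -0.0
```

Emit:
step_arm --series '[[[-0.6,0.08,-0.6],0,255],[[-1.2,0.16,-1.3],0,255],[[-1.8,0.24,-2.1],0,255],[[-2.3,0.3,-2.8],0,255],[[-2.7,0.35,-3.5],0,255]]'

```text
clock: 11.45
tcp_pos: [0.4701, 0.0364, 0.1044]
orientation: [0.007, 0.071, 0.997, -0.001]
wrist_force: [-0.3, 0.4, 1.7]
finger_gap: 0.0
```

```bash
python3 look.py a9
```

```text
[0.4694 0.0364 0.104 ] [ 0.2 -0.8 -0.8]
```

View pics/a9.png

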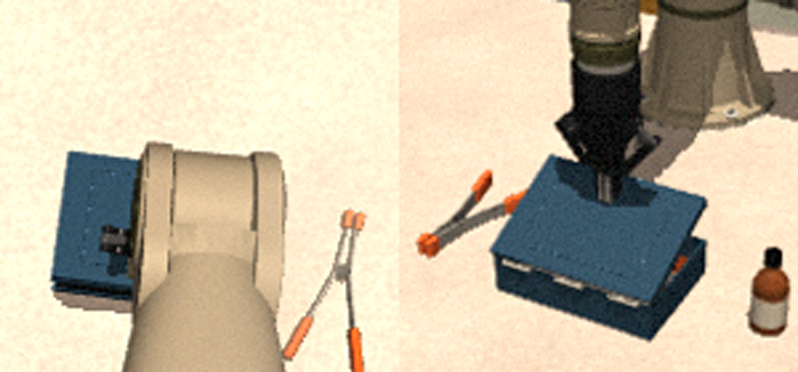

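The lid is at about 0.37 rad. I press it down slowly.

Emit:
step_arm --series '[[[-0.3,0.04,-0.9],0,255],[[-0.5,0.07,-1.8],0,255],[[-0.7,0.1,-2.6],0,255],[[-0.8,0.1,-3.3],0,255],[[-0.9,0.12,-3.8],0,255]]'

```text
clock: 12.18
tcp_pos: [0.4601, 0.0376, 0.0654]
orientation: [0.006, 0.071, 0.997, -0.001]
wrist_force: [-0.3, -0.7, 1.1]
finger_gap: -0.0
```

Emit:
step_arm --series '[[[0,0,-0.3],0,255],[[0,0,-0.6],0,255],[[0,0,-0.8],0,255],[[0,0,-0.8],0,255]]'

```text
clock: 12.68
tcp_pos: [0.4602, 0.0376, 0.0616]
orientation: [0.007, 0.071, 0.997, -0.001]
wrist_force: [-14.2, 1.1, 40.7]
finger_gap: -0.0
```

The lid bottomed out at z = 0.0616 (0.062 expected) under 40 N. Now I lift clear.

Emit:
step_arm --series '[[[0,0,1],0,255],[[0,0,4],0,255],[[-2,1,9],0,255],[[-4,5,14],0,255],[[-6,10,17],0,255]]'

```text
clock: 13.3
tcp_pos: [0.4021, 0.1353, 0.2323]
orientation: [0.008, 0.072, 0.997, -0.001]
wrist_force: [-0.2, 0.4, 0.5]
finger_gap: -0.0001
```

Emit:
step_arm --series '[[[-2.5,5,0],0,255],[[-5,10,0],0,255],[[-7.5,15,0],0,255],[[-9,20,0],0,255],[[-9,20,0],0,255]]'

```text
clock: 13.92
tcp_pos: [0.3109, 0.3382, 0.2322]
orientation: [0.009, 0.069, 0.998, -0.0]
wrist_force: [-0.4, -0.3, 0.9]
finger_gap: 0.0002
```

```bash
python3 look.py a10; python3 - <<'E'
from h import *
import cv2
T=env.read_camera("top");S=env.read_camera("scene")
cv2.imwrite("pics/t10.png",T["frame"][:,:,::-1]);cv2.imwrite("pics/s10.png",S["frame"][:,:,::-1])
a=cv2.imread("pics/top0.png");d=cv2.absdiff(a,T["frame"][:,:,::-1].copy()).max(2)
cv2.imwrite("pics/d10.png",cv2.resize((d>40).astype(np.uint8)*255,(768,576)))
t=T["frame"][140:240,240:345];s=S["frame"][150:230,170:290]
cv2.imwrite("pics/z10.png",cv2.convertScaleAbs(np.hstack([cv2.resize(x[:,:,::-1],(400,400),interpolation=cv2.INTER_CUBIC) for x in(t,s[:, :])]),alpha=1.8))
E
```

```text
[0.3118 0.3356 0.232 ] [-0.3 -1.1 -0.2]
```

View pics/a10.png

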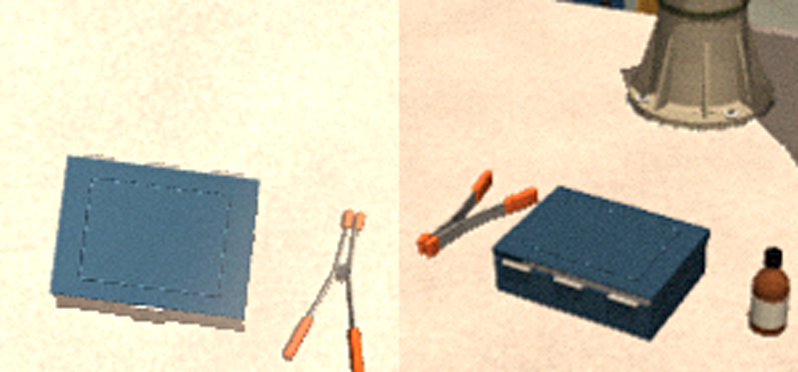

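View pics/z10.png

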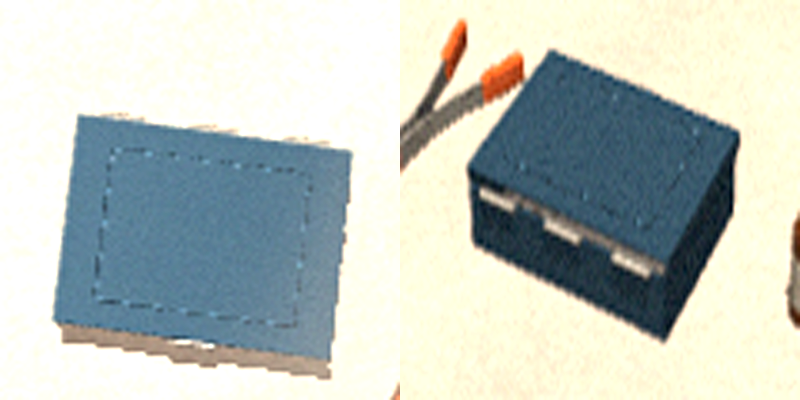

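View pics/d10.png

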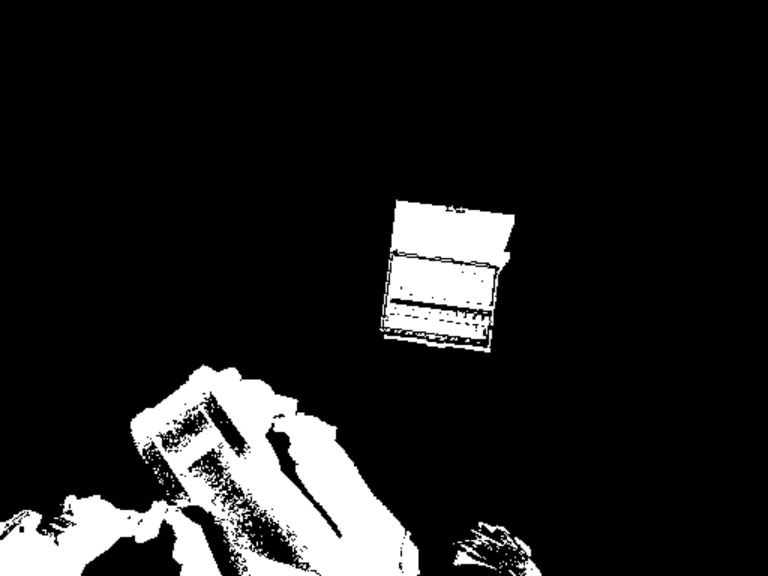

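The lid is flat on the case. The difference image shows change only at the case and the arm, so the bottle, clamp and stand have not moved. The hand is clear.

```bash
python3 -c "
from workcell import env
print(env.hand_in())"
```

```text
the job is handed in; nothing more can be done
None
```

The case is packed and the job is handed in at about 14 s of the 54 s allowed; hand-in gives no verdict. I pushed the rack down by its upper orange bar with the closed fingers. I then swung the lid over from behind along its arc and pressed it shut slowly.

- **Rack:** The first press slid off the far side of the bar at about 12–14 N of side force, so I lifted and pressed again, centred on the bar. The tip then stopped at z = 0.0354 m under 35 N, against 0.036 m expected when folded. I did not measure the joint angle directly.
- **Lid:** It bottomed out at z = 0.0616 m under 41 N, against 0.062 m expected. After I let go, both views show it flat with no gap. By plan it closed at under about 1 rad/s over the last 0.4 rad.
- **Surroundings:** The before-and-after top view shows change only at the case, the arm and the arm's shadow. The bottle, clamp and strip stand are where they were. I saw no shift of the case, though I did not measure its final position.
- **Hand:** It is clear of everything, at z = 0.23 m and well off to the side, with wrist force near zero.

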